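# Shut and bolt the tool chest

### The arm

A 6-joint arm with a two-finger parallel gripper is mounted at the origin on a cart in front of the work surface, level with it; the furniture and walls round the work are solid. World frame = base frame: x ahead of the robot, y to its left, z up, the work surface at z = 0. Lengths are in mm, angles in rad, forces in N, time in s.
With the tool pointing down it reaches from about 300 to 950 mm from the base axis. Payload 3.1 kg.
Tool frame: the origin (TCP) lies midway between the tips of the shut fingers; the grasp point (between the pads) lies 19 mm behind it; y points along the fingers, z is the direction in which the jaws open and shut, and the axes are right-handed (so a half turn about y gives the same grasp; the last joint's range is limited). The gripper opens to 85 mm and grips with 20 to 120 N. Pads are 22 mm wide; open, the fingers measure 114 mm over their backs; the gripper's body (76 mm by 85 mm) begins 54 mm behind the grasp point. The pads swing forward as they close: fully open they stand 13 mm farther back than shut.
Start: joints at [-1.419, 0.308, 1.634, -0, 1.2, -0.07], TCP at [137.463, -609.702, 231.272] pointing down, gripper open.
Joint ranges: [-3.06, 3.06], [-0.79, 1.96], [0.05, 2.63], [-1.19, 4.34], [0.05, 2.64], [-2.94, 2.94]. Speed limits (rad/s): [2.79, 2.79, 3.14, 3.14, 3.14, 3.14].

### API

Orientations are given as a unit quaternion [x, y, z, w].
In Python, from plant import ctrl, imaging, models gives the robot as it stands. Calls block until the motion is done:
- ctrl.movep(position, orientation): joint-space move of the TCP to a pose.
- ctrl.move_linear(position, attitude=None, vel=150): straight line of the TCP; attitude=None keeps the orientation; vel is the mean speed in mm/s.
- ctrl.set_joints(angles): joint-space move.
- ctrl.move_gripper(opening, effort=None): opening from 0.0 (shut) to 1.0 (fully open); effort is the grip in N (None keeps the last); returns when the fingers have stopped.
- ctrl.dwell(seconds).
- ctrl.solve_ik(position, orientation): joint angles nearest the present ones, or None.
- imaging.grab_frame(name): name is "scene" or "top" or "wrist"; returns (picture, depth): 480x640x3 uint8, red, green, blue; 480x640 float32, mm along the optical axis (not along the pixel's ray), 0 where there is no reading.
- imaging.get_calibration(name): a dict with "fx", "fy", "cx", "cy" (pixels), "xyz" and "rotation" of the camera in the world; the wrist camera has in their place "hand_eye" (4x4, takes a point from camera to tool coordinates, whose origin is the TCP and whose axes are the tool frame's). Camera axes: x right, y up, looking along -z (the intrinsics and any distortion apply to the point x, -y, -z); pixel columns grow to the right and rows downward; lengths in mm; the calibration is good to about 2 mm. The wrist camera is an equidistant fisheye: a pixel r from the principal point sees the ray r / f radians off the axis. A picture is of the moment at which its call begins: read the wrist's pose just before it. get_calibration takes no time and is no camera call.
A pose or a line that the arm cannot do raises ctrl.PlanningError and nothing moves.
- ctrl.hand_in(): hands the job in, once; it reports no verdict.
Trained networks look in the newest picture that a camera, given by its name, has taken for a name from the list of things; names that differ only in an ending like _2 or _b are one class to them, and where a whole thing is asked for, a point or a joint stands for the part that bears it (a point fixed in the world has none). Each returns a list of dicts, best first, with "confidence" (0 to 1); they miss things now and then, are a little off and sometimes report something else, mostly with a low value. They report only what shows in the picture. A call takes as long as a camera call.
- models.find_in(camera, target): "point" ([x, y, z] in mm, in world coordinates, good to about 4 mm: the middle of the surface that is visible of it).
- models.mark_of(camera, target): "point" ([x, y, z] in mm, in world coordinates, good to about 4 mm: a listed point, or the origin of a listed thing).
Readings, each from a call of its own:
- ctrl.read_time(): time.
- ctrl.read_joint_positions(): joint angles.
- ctrl.read_qd(): joint speeds.
- ctrl.read_joint_torque(): joint torques, N m.
- ctrl.read_ee_pos(): TCP position.
- ctrl.read_ee_rot(): TCP orientation.
- ctrl.read_ft_force(): force on the tool from outside, world axes, zero at the start.
- ctrl.read_torque(): the same for the moment, N m.
- ctrl.read_finger_gap(): opening from 0.0 (shut) to 1.0 (fully open).
Only numpy, scipy, OpenCV 4.12 (cv2) and the standard library are available. Lean on these libraries where they do the work, as an engineer would, in place of code of your own. Each camera call takes 0.05 s, during which the arm holds its last target.

### The job

Shut the small wooden tool chest: push its open lid down until it is closed. Then, with one fingertip, press the long sprung catch beside the bolt down and keep it down while the other fingertip pushes the bolt's upright lug away from you until the bolt is fully home in the staple on the lid; after that let the catch spring up again so that it locks the bolt. Touch and push only: grasp or lift nothing, and leave the things standing round the chest where they are.

Things in the scene. Friction and masses are not known exactly. Their poses are not given: they have to be found in the camera images.
- chest: Fixed wooden chest, 270 deep (x) x 240 wide (y) x 115 mm high. Origin: centre of its underside; z up; at yaw 0 its x points away from the robot. Top flush at 115: fixed deck x -135..-20 mm with the bolt (along x at y = 0) and, at negative y, its catch; behind it the lid, x -18 to the back. A flat plate on the deck, x -129..-24, y -68..24, is 3 mm thick.
- lid (a joint): Lid angle, rad: 0 shut, grows as it opens. Hinge line along the chest's y at x = 138, z = 111 mm; the free edge, 156 mm from it, is nearest the robot and swings up and away. The stiff hinge stays where left; 2 to 6 N near the free edge moves it. Lid 12 mm thick, top flat but for the bolt's staple at y = 0 (60 along y, 18 along x, 14 mm high, its near side 16 mm from the free edge).
- lid_free_edge (a point): Middle of the top of the lid's free edge; it moves with the lid.
- bolt (a joint): How far the bolt is slid along the chest's +x, m: 0 drawn back (start), 0.032 home in the staple on the lid, against its stop. Sliding takes 2 to 4 N. At both ends the catch's tooth stands in a notch of the bolt and blocks it, however hard the bolt is pushed.
- bolt_lug (a point): Middle of the top edge of the near face (the face to push, looking to the chest's -x) of the bolt's upright steel lug. Lug 26 mm wide (y), 8 thick (x), rising to 40 mm above the deck; it moves with the bolt. Drawn back, the near face is at chest x = -96.5 mm; in front of it only the flat plate lies on the deck.
- catch (a joint): Angle of the spring catch, rad: 0 up (tooth in a notch, bolt locked), 0.14 tooth just clear of the bolt, 0.35 fully down on its stop. Keep it deeper than 0.2 while the bolt slides. Let go, it springs up by itself when a notch stands under the tooth.
- catch_pad (a point): Middle of the catch's thumb paddle, on top: y -56 mm, 27.5 above the deck when up. Ribbed steel plate 80 mm long (chest x -124..-44; a fingertip can slide along it while pressing), 42 across, hinged on a pin along x at y -30, 16 mm above the deck, sloping up to its outer edge at y -73. Pressed here: 2 N to start, 5 N at the stop, 9 mm lower.
- tack_tin: Small open tin of tacks, 55 mm across and 21 mm high, standing left of the chest; to be left alone. Origin: centre of its underside.
- cherry_box: Small oval bentwood box with lid, 64 x 86 x 42 mm, standing to the left; to be left alone. Origin: centre of its underside.
- rubber_stamp: Wooden hand stamp with an upright turned handle, 32 x 44 x 68 mm, standing to the left, near the stand's front edge; to be left alone. Origin: centre of its underside.

How it is judged (in metres and radians):
On the way, in this order (a step that is already met when the one before it is completed fails the run):
1. the lid is shut with the bolt still drawn back (value of joint lid below 0.03 rad and value of joint bolt below 0.006 m), for 0.2 s.
2. the bolt comes home while the catch is still held down (value of joint lid below 0.04 rad and value of joint bolt above 0.0295 m and value of joint catch above 0.18 rad), for 0.1 s.
At the end, for the whole second after the job is handed in: The lid is shut (within 0.03 rad), the bolt is home in the staple (slid at least 29.5 of its 32 mm), and the catch has sprung up into the notch (within 0.06 rad of up), so that the bolt is locked; nothing else has been displaced (value of joint lid below 0.03 rad and value of joint bolt above 0.0295 m and value of joint catch below 0.06 rad and linear speed of each of tack_tin, cherry_box, rubber_stamp below 0.02 m/s); the robot touches nothing.
It fails at once if the catch is let up while the bolt is between its two ends (value of joint bolt between 0.006 and 0.026 m and value of joint catch below 0.17 rad).
It fails at once if the tack tin is moved, tipped or lifted (distance of tack_tin from where it was at the start of the episode above 0.02 m or angle between tack_tin's own z axis and vertical above 0.3 rad).
It fails at once if the oval box is moved, tipped or lifted (distance of cherry_box from where it was at the start of the episode above 0.02 m or angle between cherry_box's own z axis and vertical above 0.3 rad).
It fails at once if the hand stamp is moved, tipped or lifted (distance of rubber_stamp from where it was at the start of the episode above 0.02 m or angle between rubber_stamp's own z axis and vertical above 0.3 rad).
It also fails if it takes over 58 s, if anything falls off the work surface, if the arm or the gripper's body presses on something with over 40 N, if the wrist force passes 120 N, or if a joint passes its speed limit or range.

## Working session

There is one attempt and no reset: what is moved stays moved. The work goes in short steps, each a Python script; the robot and the scene stay as the last script left them, time stands still between calls to the robot, and variables do not carry over. Pictures are saved under pics/ and viewed, and the job is handed in when it is done.

```bash
ls; mkdir -p pics; python3 - <<'E'
from plant import ctrl, imaging, models
import cv2,numpy as np
print(ctrl.read_time())
for n in ["scene","top"]:
    p,d=imaging.grab_frame(n); cv2.imwrite(f"pics/{n}0.png",p[:,:,::-1]); np.save(f"pics/{n}0.npy",d)
    c=imaging.get_calibration(n); print(n,c)
    for t in ["chest","lid_free_edge","bolt_lug","catch_pad","tack_tin","cherry_box","rubber_stamp"]:
        print(n,t,[(np.round(r["point"]),round(r["confidence"],2)) for r in models.mark_of(n,t)[:2]])
print(ctrl.read_time())
print(ctrl.read_ee_rot(),ctrl.read_ft_force())
E
```

```text
pics
0.0
scene {'fx': 470.3919281166346, 'fy': 470.3919281166346, 'cx': 319.53564594104853, 'cy': 244.8958297417723, 'xyz': array([ 31.57807971, 584.32304482, 725.84598147]), 'rotation': array([-0.16574248,  0.37627648,  0.83976538, -0.35459774])}
scene chest [(array([552., -24.,   3.]), 0.98)]
scene lid_free_edge [(array([583., -19., 230.]), 0.92)]
scene bolt_lug [(array([454., -39., 154.]), 0.88)]
scene catch_pad [(array([476., -97., 143.]), 0.55)]
scene tack_tin []
scene cherry_box [(array([499., 333.,  -1.]), 0.9), (array([584., -17., 231.]), 0.46)]
scene rubber_stamp [(array([382., 253.,  -0.]), 0.69)]
top {'fx': 434.83430855779187, 'fy': 434.83430855779187, 'cx': 323.27544055322085, 'cy': 241.3259252773248, 'xyz': array([489.0958986 ,  82.83696795, 984.29217638]), 'rotation': array([-0.02283824,  0.00950756,  0.70892291, -0.70485199])}
top chest [(array([549., -23.,   4.]), 0.82)]
top lid_free_edge [(array([587., -14., 228.]), 0.74)]
top bolt_lug [(array([451., -43., 157.]), 0.72)]
top catch_pad [(array([472., -88., 145.]), 0.84)]
top tack_tin [(array([436., 130.,   1.]), 0.74)]
top cherry_box [(array([502., 334.,   0.]), 0.96)]
top rubber_stamp [(array([381., 250.,   2.]), 0.79)]
0.8
[ 0.07825778 -0.70273448  0.70278989 -0.07827096] [-0.5493635  -0.2694718   0.31915102]
```

View pics/scene0.png

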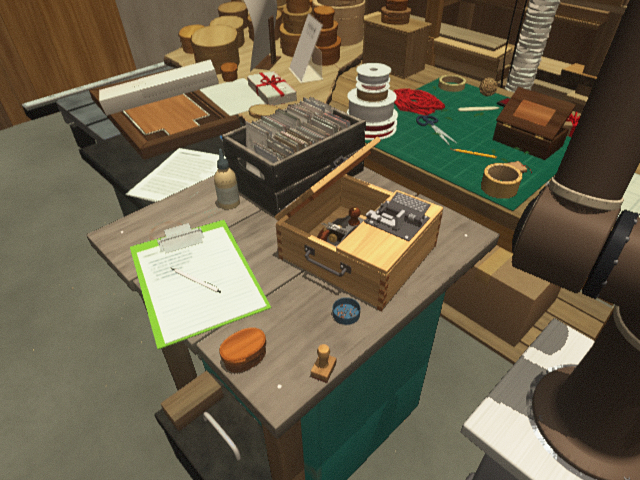

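View pics/top0.png

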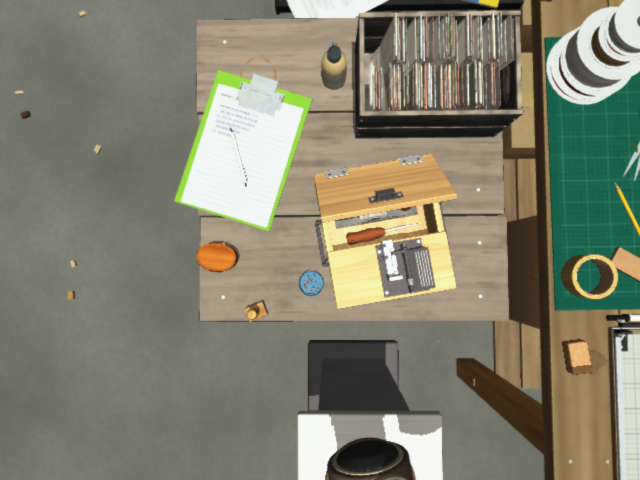

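Both views show the chest with its lid about half open: deck front edge in the top view runs (337,307)–(455,288), bolt and catch plate lie around (405,265), tin at (311,283). The network points agree with a chest yaw of about 10°. I'll refine it with depth.

```bash
cat > h.py <<'E'
import numpy as np, cv2
from scipy.spatial.transform import Rotation as R
from plant import ctrl, imaging, models
def cloud(n,d):
    c=imaging.get_calibration(n); v,u=np.mgrid[0:480,0:640]
    P=np.stack([(u-c['cx'])/c['fx']*d,-(v-c['cy'])/c['fy']*d,-d],-1)
    W=R.from_quat(c['rotation']).apply(P.reshape(-1,3))+c['xyz']
    W=W.reshape(480,640,3); W[d==0]=np.nan; return W
def proj(n,W):
    c=imaging.get_calibration(n); p=R.from_quat(c['rotation']).inv().apply(np.atleast_2d(W)-c['xyz'])
    return np.stack([c['cx']+c['fx']*p[:,0]/-p[:,2], c['cy']-c['fy']*p[:,1]/-p[:,2]],-1)
E
python3 - <<'E'
from h import *
for n in ["top","scene"]:
    W=cloud(n,np.load(f"pics/{n}0.npy"))
    m=(abs(W[...,2]-115)<4)&(abs(W[...,0]-520)<170)&(abs(W[...,1]+30)<170)
    m8=cv2.morphologyEx(m.astype(np.uint8),cv2.MORPH_OPEN,np.ones((3,3)))
    k,l,s,c=cv2.connectedComponentsWithStats(m8); i=1+np.argmax(s[1:,4]); m=l==i
    P=W[m]; print(n,len(P),P[:,2].mean(),P.mean(0))
    r=cv2.minAreaRect(P[:,:2].astype(np.float32)); print(r,cv2.boxPoints(r))
    # front edge & left edges fits
    a=np.deg2rad(9.5)
    for it in range(3):
        ex=np.array([np.cos(a),np.sin(a)]); ey=np.array([-ex[1],ex[0]])
        q=np.stack([P[:,:2]@ex,P[:,:2]@ey],-1)
        b=np.arange(q[:,1].min()+15,q[:,1].max()-15,6)
        e=np.array([(bb+3,np.percentile(q[(q[:,1]>=bb)&(q[:,1]<bb+6),0],1)) for bb in b])
        s=np.polyfit(e[:,0],e[:,1],1); a-=np.arctan(s[0])
    print("yaw deg",np.rad2deg(a),"front",np.median(e[:,1]),"y range",np.percentile(q[:,1],[.3,99.7]),"resid",np.std(e[:,1]))
    f=np.median(e[:,1])+135; yc=np.percentile(q[:,1],[.3,99.7]).mean(); print("centre",f*ex+yc*ey)
E
```

```text
top 2647 116.19498056020092 [458.50635377  34.29568968 116.19498056]
((459.81048583984375, 32.65024948120117), (114.9744644165039, 100.30685424804688), 9.534571647644043) [[394.80984    72.58852  ]
 [411.42496   -26.332691 ]
 [524.81116    -7.2880173]
 [508.196      91.633194 ]]
yaw deg 9.836505731428685 front 402.8881305528362 y range [-94.13171616   3.41146338] resid 0.5387611775954633
centre [537.73705298  47.11734194]
scene 2387 116.3111171031545 [454.16128233  18.082689   116.3111171 ]
((472.22320556640625, -35.80999755859375), (116.00308990478516, 243.230224609375), 9.477080345153809) [[ 394.989     74.59512]
 [ 435.0376  -165.31538]
 [ 549.4574  -146.21512]
 [ 509.4088    93.69539]]
yaw deg 9.595913710056266 front 402.7396476144213 y range [-231.17318093    6.50581599] resid 0.4198726107808946
centre [548.94102973 -21.13127336]
```

```bash
python3 - <<'E'
from h import *
for n in ["top","scene"]:
    im=cv2.imread(f"pics/{n}0.png")
    x,y=((400,262) if n=="top" else (385,225))
    cr=im[y-65:y+65,x-90:x+90]; cv2.imwrite(f"pics/{n}0c.png",cv2.resize(cr,None,fx=4.4,fy=4.4,interpolation=cv2.INTER_CUBIC))
E
```

```text
(no output)
```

View pics/top0c.png

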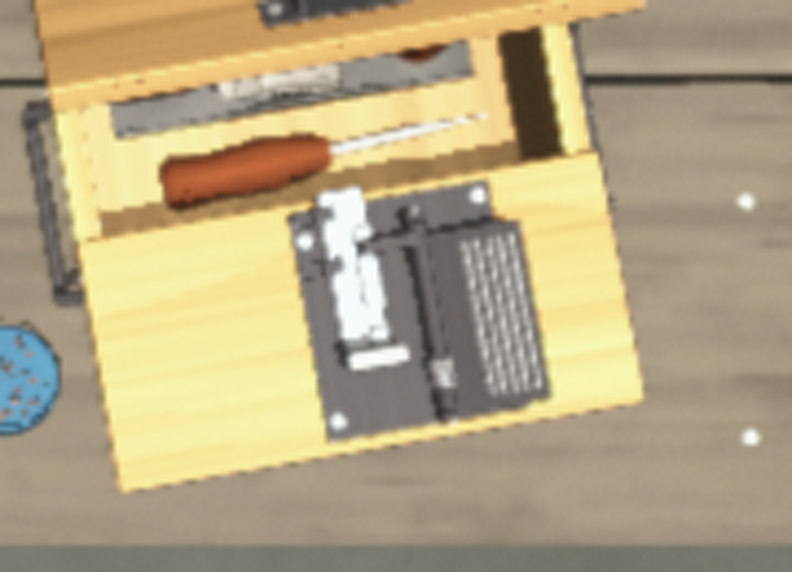

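View pics/scene0c.png

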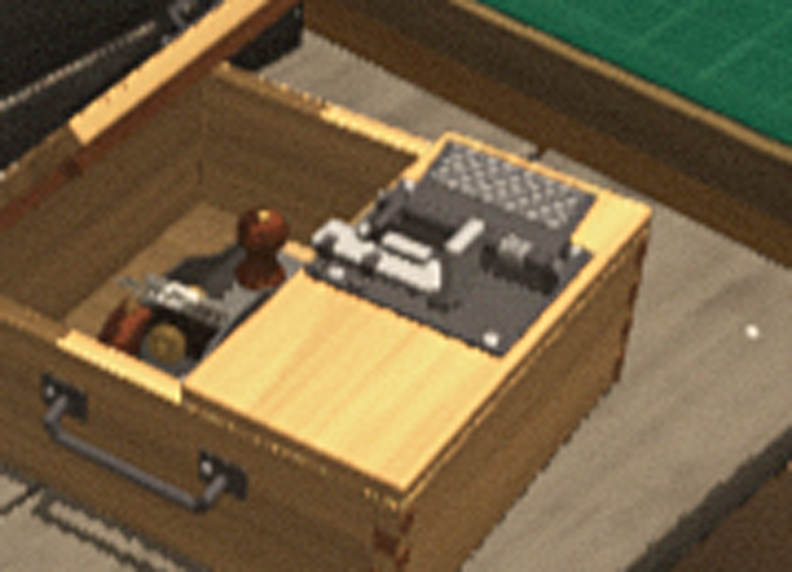

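```bash
cat >> h.py <<'E'
C=np.array([549.5,-21.5]); YAW=np.deg2rad(9.65)
def w(x,y,z):
    c,s=np.cos(YAW),np.sin(YAW); return np.array([C[0]+c*x-s*y, C[1]+s*x+c*y, z])
def tochest(p):
    c,s=np.cos(YAW),np.sin(YAW); d=np.array(p[:2])-C; return np.array([c*d[0]+s*d[1],-s*d[0]+c*d[1],p[2]])
def quat(sgn=1,yaw=None):
    yaw=YAW if yaw is None else yaw
    z=sgn*np.array([-np.sin(yaw),np.cos(yaw),0]); y=np.array([0,0,-1.]); x=np.cross(y,z)
    return R.from_matrix(np.stack([x,y,z],1)).as_quat()
E
python3 - <<'E'
from h import *
print(R.from_quat(ctrl.read_ee_rot()).as_matrix().round(2))
def lidp(th,s=142): return w(138-s*np.cos(th)+4*np.sin(th)+11,-75,111+s*np.sin(th)+4*np.cos(th))
for sg in (1,-1):
    for p in (lidp(.95)+[0,0,40],lidp(0),w(-115,-28,200),w(-75,-28,120)):
        q=ctrl.solve_ik(list(p),list(quat(sg))); print(sg,p.round(),None if q is None else np.round(q,2))
print([ (t,[(np.round(r["point"]),round(r["confidence"],2)) for r in models.find_in("top",t)[:1]]) for t in ("lid","lid_free_edge")])
E
```

```text
[[-0.98  0.    0.22]
 [-0.22 -0.   -0.98]
 [-0.   -1.    0.  ]]
1 [631. -84. 269.] [-0.2   0.3   1.57 -0.    1.27 -1.94]
1 [569. -94. 115.] [-0.24  0.35  1.83 -0.    0.95 -1.98]
1 [441. -68. 200.] [-0.25 -0.01  2.07 -0.    1.08 -1.99]
1 [480. -62. 120.] [-0.22  0.18  2.04 -0.    0.91 -1.96]
-1 [631. -84. 269.] [-0.2   0.3   1.57 -0.    1.27  1.2 ]
-1 [569. -94. 115.] [-0.24  0.35  1.83 -0.    0.95  1.16]
-1 [441. -68. 200.] [-0.25 -0.01  2.07 -0.    1.08  1.15]
-1 [480. -62. 120.] [-0.22  0.18  2.04 -0.    0.91  1.18]
[('lid', [(array([624., -12., 187.]), 0.94)]), ('lid_free_edge', [])]
```

```bash
python3 - <<'E'
from h import *
def lidp(th,s=142): return w(138-s*np.cos(th)+4*np.sin(th)+11,-75,111+s*np.sin(th)+4*np.cos(th))
p=np.array(ctrl.read_ee_pos())
ctrl.move_linear(list(p+[0,0,110]),vel=250)
ctrl.move_gripper(0.0)
q=list(quat(-1))
ctrl.movep(list(lidp(.95)+[0,0,70]),q)
f0=np.array(ctrl.read_ft_force()); print("t",ctrl.read_time(),"f0",f0.round(2))
ctrl.move_linear(list(lidp(.95)+[0,0,8]),vel=150)
for th in np.linspace(.85,0.05,9):
    ctrl.move_linear(list(lidp(th)),vel=80)
    print(round(th,2),(np.array(ctrl.read_ft_force())-f0).round(1))
print(ctrl.read_time())
E
```

```text
t 4.8167 f0 [-0.8  -0.45  0.55]
0.85 [ 0.3  0.  -1. ]
0.75 [ 1.4  0.8 -1. ]
0.65 [-0.   0.6  0.1]
0.55 [ 1.5  0.8 -0.8]
0.45 [0.4 0.7 0. ]
0.35 [ 0.6  1.  -0.4]
0.25 [ 0.6  1.7 -0.1]
0.15 [0.9 0.2 0. ]
0.05 [ 0.   1.  -0.9]
8.3833
```

```bash
python3 - <<'E'
from h import *
print(ctrl.read_ee_pos(),ctrl.read_finger_gap(),tochest(ctrl.read_ee_pos()))
p,d=imaging.grab_frame("scene"); np.save("pics/scene1.npy",d)
cv2.imwrite("pics/scene1.png",cv2.resize(p[120:360,230:550,::-1],None,fx=2.4,fy=2.4))
E
```

```text
[568.44409458 -94.02105081 120.98746126] -0.0017056291456437143 [  6.51939764 -74.67046929 120.98746126]
```

View pics/scene1.png

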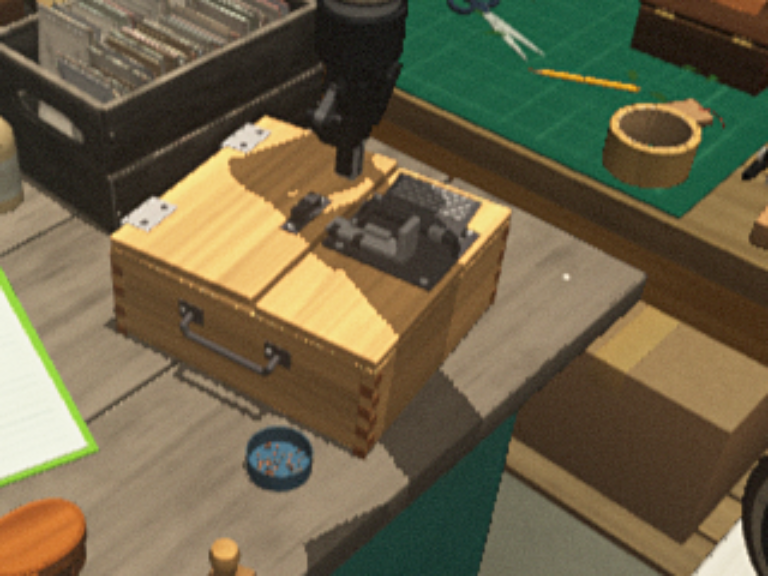

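The lid has followed the finger and is nearly shut (finger on the lid's right near corner at about (348,170), staple at (308,210)). I'll press it to its stop.

```bash
python3 - <<'E'
from h import *
p=np.array(ctrl.read_ee_pos())
for z in (118,116,115,114,113,112,111):
    ctrl.move_linear([p[0],p[1],z],vel=20); f=np.array(ctrl.read_ft_force()); print(z,round(ctrl.read_ee_pos()[2],2),f.round(1))
    if f[2]>14: break
ctrl.dwell(.3); print(np.array(ctrl.read_ft_force()).round(1))
ctrl.move_linear([p[0],p[1],240],vel=250)
# view pose above the bolt, slightly toward robot, for wrist camera
p,d=imaging.grab_frame("scene"); np.save("pics/scene2.npy",d)
W=cloud("scene",d)
c=[]
for u,v in [(0,0)]: pass
def zat(x,y):
    D=np.hypot(W[...,0]-w(x,y,0)[0],W[...,1]-w(x,y,0)[1]); m=(D<8)&(abs(W[...,2]-115)<40); return round(float(np.nanmedian(W[m][:,2])),1),m.sum()
for x,y in [(-60,80),(-8,80),(-8,-80),(60,80),(60,-60),(110,80)]: print(x,y,zat(x,y))
cv2.imwrite("pics/scene2.png",cv2.resize(p[120:360,230:550,::-1],None,fx=2.4,fy=2.4))
print(ctrl.read_time())
E
```

```text
118 117.96 [0.2 0.7 0.6]
116 115.85 [0.7 0.3 0.6]
115 115.06 [-1.2  0.2  1.5]
114 114.96 [-3.   0.4  5.6]
113 114.91 [-3.7  1.  11.4]
112 114.83 [-5.6  0.5 15.4]
[-6.5  1.2 15. ]
-60 80 (116.4, np.int64(35))
-8 80 (117.0, np.int64(38))
-8 -80 (116.8, np.int64(24))
60 80 (116.6, np.int64(28))
60 -60 (116.3, np.int64(22))
110 80 (117.5, np.int64(31))
11.05
```

View pics/scene2.png

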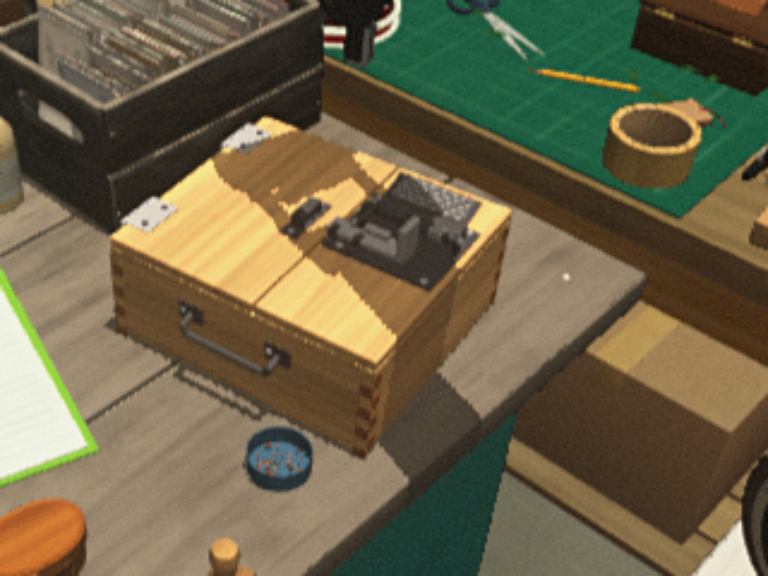

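The lid is flush with the deck: contact at z = 115.0 with 15 N reaction, and depth reads the lid level with the deck. Now I'll set the finger spacing and look through the wrist camera above the bolt.

```bash
python3 - <<'E'
from h import *
ctrl.move_gripper(0.49)
ctrl.movep(list(w(-118,-28,235)),list(quat(-1)))
pos=np.array(ctrl.read_ee_pos()); rot=ctrl.read_ee_rot()
p,d=imaging.grab_frame("wrist"); cal=imaging.get_calibration("wrist"); print(cal)
np.savez("pics/w3.npz",p=p,d=d,pos=pos,rot=rot,he=cal["hand_eye"])
cv2.imwrite("pics/w3.png",p[:,:,::-1])
for t in ["bolt_lug","catch_pad"]:
    print(t,[(np.round(r["point"],1),tochest(r["point"]).round(1),round(r["confidence"],2)) for r in models.mark_of("wrist",t)[:2]])
p,d=imaging.grab_frame("scene")
for t in ["bolt_lug","catch_pad"]:
    print(t,[(np.round(r["point"],1),tochest(r["point"]).round(1),round(r["confidence"],2)) for r in models.mark_of("scene",t)[:2]])
print(ctrl.read_time(),ctrl.read_finger_gap(),tochest(pos))
E
```

```text
{'fx': 371.64829954431775, 'fy': 371.64829954431775, 'cx': 321.0415071207165, 'cy': 240.53137225342186, 'hand_eye': array([[-5.93723038e-04, -9.63836825e-01, -2.66492444e-01,
        -6.76197669e+01],
       [-9.34564751e-04,  2.66492910e-01, -9.63836426e-01,
        -1.42342246e+02],
       [ 9.99999387e-01, -3.23197446e-04, -1.05899090e-03,
         3.10180007e-01],
       [ 0.00000000e+00,  0.00000000e+00,  0.00000000e+00,
         1.00000000e+00]])}
bolt_lug [(array([452.2, -37.3, 154. ]), array([-98.6,   0.7, 154. ]), 0.83), (array([473.2, -88.3, 140.8]), array([-86.4, -53.1, 140.8]), 0.35)]
catch_pad [(array([474.3, -89. , 140.1]), array([-85.5, -53.9, 140.1]), 0.7), (array([549.4, -25.5,   1. ]), array([-0.8, -3.9,  1. ]), 0.56)]
bolt_lug [(array([452.8, -37.5, 153.4]), array([-98. ,   0.4, 153.4]), 0.69)]
catch_pad [(array([473.8, -97. , 143.7]), array([-87.3, -61.7, 143.7]), 0.97)]
12.4167 0.48922015003791963 [-117.71225821  -28.13770444  235.63684228]
```

View pics/w3.png

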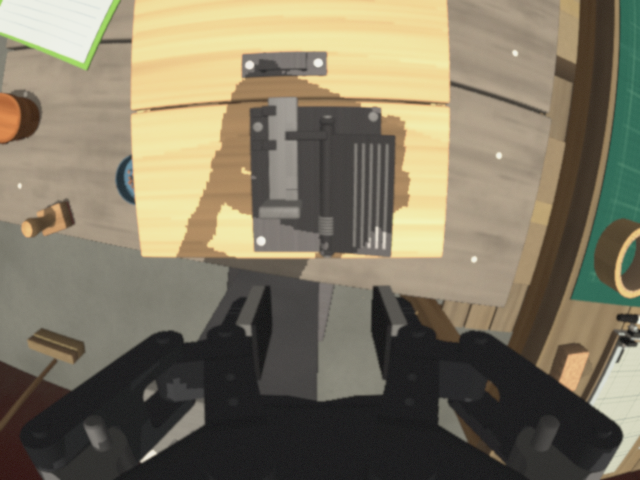

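The wrist view shows the lug at about (280,212), the ribbed paddle at (375,195), the deck clear in front of the lug, and fingertips at (258,295) and (385,295). I'll open slightly wider and press the paddle with force feedback.

```bash
python3 - <<'E'
from h import *
ctrl.move_gripper(0.56)
def F(n=6):
    a=[]
    for _ in range(n): a.append(ctrl.read_ft_force()); ctrl.dwell(.02)
    return np.mean(a,0)
X=-116; Y=-28
ctrl.move_linear(list(w(X,Y,165)),list(quat(-1)),vel=150)
f0=F(); print("f0",f0.round(2),tochest(ctrl.read_ee_pos()).round(1))
ctrl.move_linear(list(w(X,Y,148)),vel=60)
for z in np.arange(146,115,-1.5):
    ctrl.move_linear(list(w(X,Y,z)),vel=40); f=F(4)-f0
    print(round(z,1),round(ctrl.read_ee_pos()[2],2),f.round(1))
    if f[2]>9: break
print(ctrl.read_time())
p,d=imaging.grab_frame("scene")
cv2.imwrite("pics/scene4.png",cv2.resize(p[150:330,310:550,::-1],None,fx=3.2,fy=3.2,interpolation=cv2.INTER_CUBIC))
p,d=imaging.grab_frame("wrist"); cv2.imwrite("pics/w4.png",p[:,:,::-1])
E
```

```text
f0 [-0.18  0.27  0.32] [-114.9  -28.5  166.3]
146.0 146.11 [ 0.5 -0.3 -0.3]
144.5 144.48 [ 0.2 -0.4  0. ]
143.0 142.94 [ 0.2 -0.  -0.5]
141.5 141.45 [ 0.3 -0.3 -0.5]
140.0 139.95 [-0.3 -0.2 -0.5]
138.5 138.74 [-0.6 -1.1  2.1]
137.0 137.24 [-0.1 -2.1  2.6]
135.5 135.72 [ 0.6 -2.2  2.6]
134.0 134.24 [ 1.7 -2.9  3.9]
132.5 132.76 [ 1.6 -4.   4.2]
131.0 131.37 [ 1.1 -4.7  5.1]
129.5 130.06 [ 0.7 -4.5  6.3]
128.0 129.53 [-1.8 -4.2 12.8]
17.9167
```

View pics/scene4.png

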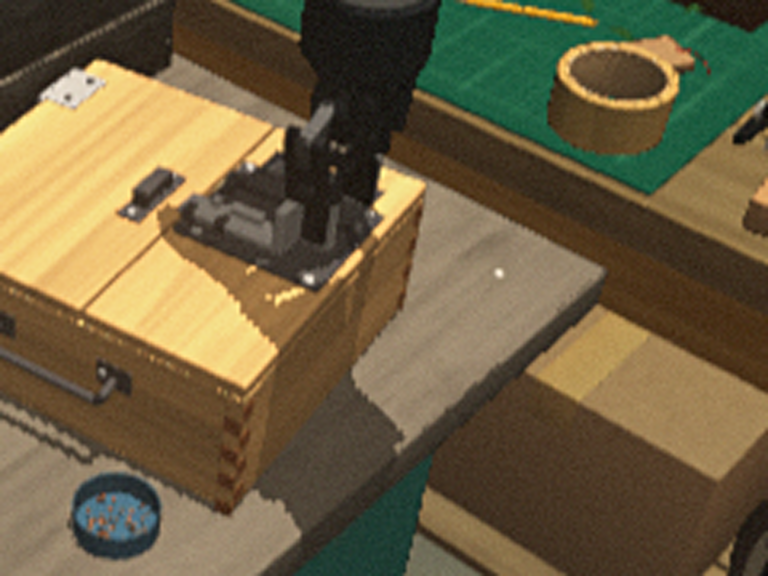

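View pics/w4.png

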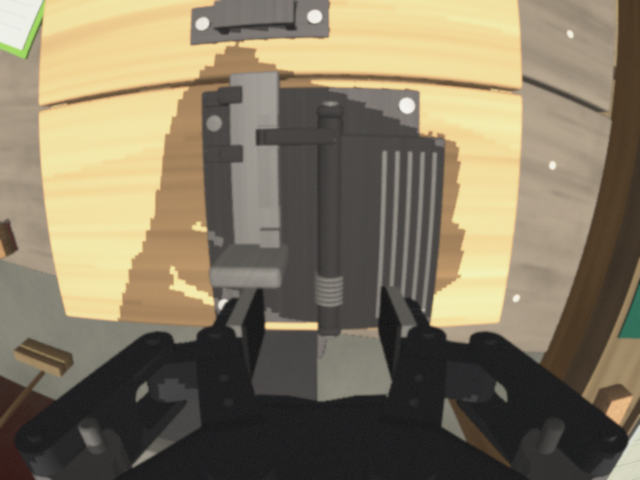

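The catch is on its stop: 9.5 mm of travel, with the force rising 2→6 N and then jumping to 13 N. Finger B stands just in front of the lug at (250,290). Now the slide, at constant height.

```bash
python3 - <<'E'
from h import *
def F(n=4):
    a=[]
    for _ in range(n): a.append(ctrl.read_ft_force()); ctrl.dwell(.02)
    return np.mean(a,0)
Y=-28;z=127.8; ex=np.array([np.cos(YAW),np.sin(YAW)])
for X in np.r_[np.arange(-113,-80,3),np.arange(-80,-64,1.)]:
    ctrl.move_linear(list(w(X,Y,z)),vel=40); f=F()
    a=tochest(ctrl.read_ee_pos()); print(X,a.round(2),"push",round(-f[:2]@ex,1),f.round(1))
    if f[2]<8: z-=0.5
    if f[2]>25: z+=0.5
    if -f[:2]@ex>22: break
print(ctrl.read_time())
p,d=imaging.grab_frame("wrist"); cv2.imwrite("pics/w5.png",p[:,:,::-1])
E
```

```text
-113.0 [-115.33  -28.82  129.13] push 9.3 [-8.4 -6.1 18.9]
-110.0 [-115.16  -28.83  128.82] push 15.8 [-14.6  -8.7  23.4]
-107.0 [-112.66  -28.43  128.85] push 16.6 [-15.6  -7.5  25.4]
-104.0 [-109.86  -28.05  129.06] push 15.9 [-15.   -6.9  24. ]
-101.0 [-109.72  -28.05  128.78] push 22.3 [-21.1  -9.   28.9]
19.6
```

View pics/w5.png

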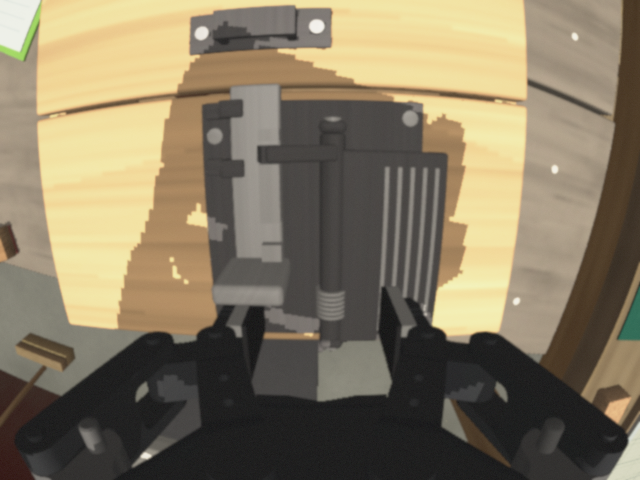

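Friction on the paddle is high (µ≈0.65) with too much down-force, and the bolt has not moved yet. I'll ease the down-force to about 10 N while staying on the stop, then keep pushing with z servoed.

```bash
python3 - <<'E'
from h import *
def F(n=3):
    a=[]
    for _ in range(n): a.append(ctrl.read_ft_force()); ctrl.dwell(.02)
    return np.mean(a,0)
Y=-28;z=127.3; X=-101.; ex=np.array([np.cos(YAW),np.sin(YAW)])
k=0
while k<40:
    k+=1
    ctrl.move_linear(list(w(X,Y,z)),vel=40); f=F(); push=-f[:2]@ex
    a=tochest(ctrl.read_ee_pos()); print(round(X,1),round(z,2),a.round(2),"push",round(push,1),f.round(1))
    z+=np.clip((f[2]-11)/8,-.8,.8)
    if a[2]>130.3: z-=.5
    if push>26: break
    if f[2]<16: X+=2 if X<-80 else 1
    if X>-64: break
print(ctrl.read_time())
p,d=imaging.grab_frame("wrist"); cv2.imwrite("pics/w6.png",p[:,:,::-1])
E
```

```text
-101.0 127.3 [-109.67  -28.13  128.48] push 24.3 [-23.2  -8.5  33.9]
-101.0 128.1 [-109.71  -28.06  128.74] push 22.6 [-21.4  -9.   29.3]
-101.0 128.9 [-108.69  -27.85  129.13] push 18.9 [-17.8  -7.7  25.3]
-101.0 129.7 [-107.62  -27.61  129.53] push 15.7 [-14.8  -6.8  19.8]
-101.0 130.5 [-106.79  -27.36  129.88] push 11.9 [-11.2  -5.5  15.2]
-99.0 131.02 [-104.56  -27.06  130.06] push 10.7 [-10.   -5.1  12.3]
-97.0 131.18 [-102.68  -26.91  130.09] push 10.4 [-9.9 -3.9 11.9]
-95.0 131.3 [-100.78  -26.74  130.15] push 10.7 [-10.1  -4.1  11.8]
-93.0 131.39 [-98.86 -26.64 130.16] push 10.9 [-10.4  -3.6  11.4]
-91.0 131.44 [-96.9  -26.55 130.2 ] push 11.2 [-10.7  -3.6  11.8]
-89.0 131.54 [-94.97 -26.47 130.25] push 10.6 [-10.2  -3.5  12. ]
-87.0 131.67 [-92.96 -26.38 130.3 ] push 10.5 [-10.1  -3.2  11.5]
-85.0 131.23 [-91.89 -26.36 130.14] push 12.7 [-12.3  -3.5  15.6]
-83.0 131.81 [-89.04 -26.22 130.39] push 10.8 [-10.4  -3.4  11.6]
-81.0 131.39 [-87.68 -26.2  130.23] push 12.5 [-12.2  -3.1  14.2]
-79.0 131.79 [-85.32 -26.15 130.38] push 10.9 [-10.6  -2.8  12.3]
-78.0 131.45 [-85.27 -26
[... 857 characters left out ...]
0.37] push 17.5 [-17.   -4.5  17.9]
-68.0 132.25 [-77.37 -26.02 130.38] push 17.2 [-16.7  -4.5  16.3]
-68.0 132.41 [-77.37 -26.03 130.41] push 16.8 [-16.3  -4.5  14.4]
-67.0 132.34 [-77.38 -26.01 130.37] push 19.3 [-18.5  -5.9  18.2]
-67.0 132.64 [-77.35 -26.02 130.42] push 18.5 [-17.8  -5.5  15.6]
-66.0 132.71 [-77.36 -26.01 130.39] push 20.7 [-20.   -5.9  17.4]
-66.0 133.0 [-77.35 -26.   130.44] push 19.8 [-19.1  -5.8  16.1]
-66.0 133.14 [-77.36 -26.   130.45] push 19.7 [-19.   -6.   15.2]
-65.0 133.16 [-77.37 -25.98 130.4 ] push 22.4 [-21.5  -7.   17.1]
-65.0 133.43 [-77.25 -25.98 130.45] push 21.1 [-20.2  -7.   15.8]
-64.0 133.52 [-77.25 -25.95 130.47] push 23.4 [-22.4  -7.7  17.7]
31.65
```

View pics/w6.png

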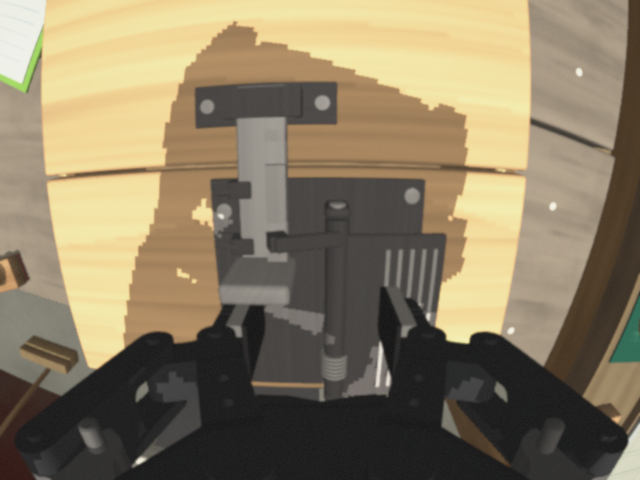

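The finger stopped firmly at chest x = -77.4, 32 mm past the first lug contact. The push rises with no motion, and the bolt's end shows under the staple at (262,115) with the tooth at the next notch. I'll relax the push, let the catch up, back off and retract.

```bash
python3 - <<'E'
from h import *
Y=-26
def rep(): print(tochest(ctrl.read_ee_pos()).round(2),np.round(ctrl.read_ft_force(),1))
ctrl.move_linear(list(w(-74,Y,132)),vel=40); rep()
for z in (134,137,140,143,147):
    ctrl.move_linear(list(w(-76,Y,z)),vel=40); rep()
ctrl.dwell(.2)
ctrl.move_linear(list(w(-86,Y,148)),vel=60); rep()
ctrl.move_linear(list(w(-95,Y,235)),vel=150); rep()
pos=np.array(ctrl.read_ee_pos()); 
p,d=imaging.grab_frame("wrist"); cv2.imwrite("pics/w7.png",p[:,:,::-1])
for t in ["bolt_lug","catch_pad","lid_free_edge"]:
    print(t,[(tochest(r["point"]).round(1),round(r["confidence"],2)) for r in models.mark_of("wrist",t)[:2]])
p,d=imaging.grab_frame("scene"); cv2.imwrite("pics/scene7.png",cv2.resize(p[150:330,310:550,::-1],None,fx=3.2,fy=3.2,interpolation=cv2.INTER_CUBIC))
for t in ["bolt_lug","catch_pad","lid_free_edge"]:
    print(t,[(tochest(r["point"]).round(1),round(r["confidence"],2)) for r in models.mark_of("scene",t)[:2]])
print(ctrl.read_time())
E
```

```text
[-77.23 -25.72 131.27] [-4.4 -4.4  7.4]
[-77.28 -25.31 133.56] [-1.8 -2.8  4.8]
[-77.15 -24.81 136.37] [-2.   1.3  3.4]
[-77.09 -25.32 139.4 ] [-2.6  1.2  1.6]
[-77.03 -25.86 142.56] [-4.   0.4 -0.2]
[-76.87 -26.02 146.8 ] [-4.  -1.4 -0. ]
[-84.77 -26.41 148.92] [ 0.4  0.5 -0.1]
[-95.3  -25.81 234.43] [-0.2 -0.4 -0.9]
bolt_lug []
catch_pad [(array([-86.6, -55.3, 138.1]), 0.86), (array([ 11.7, 359.2,  -0. ]), 0.71)]
lid_free_edge []
bolt_lug [(array([-63.3,  -1.5, 153.7]), 0.7)]
catch_pad [(array([-89.4, -59.2, 143.7]), 0.62)]
lid_free_edge [(array([-19. ,  -0. , 115.6]), 0.64)]
35.0083
```

View pics/w7.png

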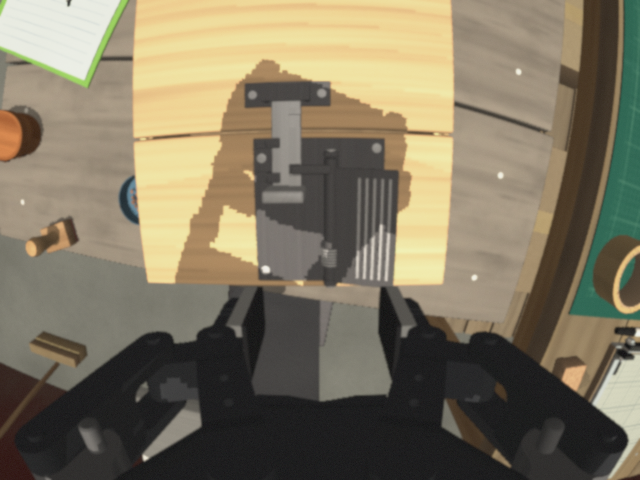

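View pics/scene7.png

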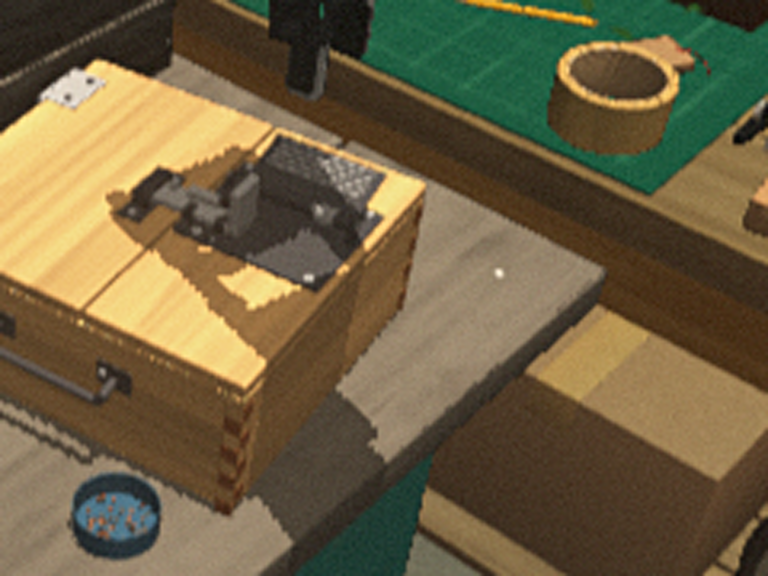

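Both pictures show the bolt in the staple (tip at (287,105) in the wrist view), the lid flush and the paddle sloping up again. A last check: paddle height by depth against before pressing.

```bash
python3 - <<'E'
from h import *
ctrl.move_linear(list(w(-110,-26,330)),vel=200)
p,d=imaging.grab_frame("scene"); A=cloud("scene",np.load("pics/scene2.npy")); B=cloud("scene",d)
def reg(W,x0,x1,y0,y1):
    c,s=np.cos(YAW),np.sin(YAW); dx=W[...,0]-C[0]; dy=W[...,1]-C[1]
    X=c*dx+s*dy; Y=-s*dx+c*dy; m=(X>x0)&(X<x1)&(Y>y0)&(Y<y1)&(W[...,2]>110)&(W[...,2]<170); return W[m][:,2]
for nm,r in {"pad outer":(-115,-50,-72,-62),"pad mid":(-115,-50,-60,-50),"lid edge":(-14,20,60,110)}.items():
    a,b=reg(A,*r),reg(B,*r); print(nm,len(a),len(b),np.median(a).round(2),np.median(b).round(2))
for t in ["tack_tin","cherry_box","rubber_stamp","bolt_lug"]:
    print(t,[(np.round(r["point"]),round(r["confidence"],2)) for r in models.mark_of("scene",t)[:1]])
print(ctrl.read_time())
E
```

```text
pad outer 112 118 147.04 146.97
pad mid 128 123 143.54 143.38
lid edge 263 270 116.56 116.54
tack_tin [(array([440., 132.,   2.]), 0.89)]
cherry_box [(array([499., 331.,  -2.]), 0.87)]
rubber_stamp [(array([380., 254.,  -1.]), 0.78)]
bolt_lug [(array([487., -33., 151.]), 0.71)]
35.8917
```

```bash
python3 - <<'E'
from plant import ctrl
ctrl.hand_in(); print(ctrl.read_time())
E
```

```text
the job is handed in; nothing more can be done
the job is handed in; nothing more can be done
```

The chest is shut and the bolt is home and locked. I handed the job in at about 36 s of the 58 s; no verdict is reported.

**What I did**
- **Lid:** I pushed it down to its stop with the shut fingers.
- **Catch and bolt:** One fingertip held the catch on its stop while the other pushed the lug about 32 mm to the bolt's stop. The catch then sprang up as I lifted away.

**Last checks**
- **Lid:** It is flush with the deck by depth, and unchanged since it was shut.
- **Bolt:** In the pictures its end sits in the staple. The networks put the lug 34.7 mm further on, against 32 mm nominal, which is within their error of about 4 mm. The finger stopped firmly 32 mm after first touching the lug.
- **Catch:** The paddle is back to within 0.2 mm of its height before pressing, by depth.
- **Tin, oval box and stamp:** They are where they were, within detection noise of about 4 mm.
- **Robot:** It was clear of everything when I handed in.

**Disagreements**
- During the lid swing the wrist force barely showed the expected 2 to 6 N. I confirmed the shut lid by the contact force at the stop and by the camera instead.
- The first slide stuck on paddle friction because I pressed too hard (up to about 34 N). I eased the press to about 11 N, and it then slid.
- After release the wrist camera did not find the lug or the lid edge; the scene camera found both.

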